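# Seat a filter carrier in the corner pocket of a setting plate

## Robot

A 6-joint arm with a two-finger parallel gripper is mounted at the origin on a cart in front of the work surface, level with it; the furniture and walls round the work are solid. World frame = base frame: x ahead of the robot, y to its left, z up, the work surface at z = 0. Lengths are in m, angles in rad, forces in N, time in s.
With the tool pointing down it reaches from about 0.3 to 0.875 m from the base axis. Payload 6.4 kg.
Tool frame: the origin (TCP) lies at the very end of the fingers, on their centre line; the grasp point (between the pads) lies ctrl.grip_point_offset behind it (ctrl.grip_point_offset is the distance from the TCP to the grasp point, in m); z points along the fingers, y is the line along which they close (so a half turn about z gives the same grasp; the last joint's range is limited). The gripper opens to 85 mm and grips with 20 to 120 N. Pads are 22 mm wide; open, the fingers measure 114 mm over their backs; the gripper's body (76 mm by 85 mm) begins 54 mm behind the grasp point. The pads swing forward as they close: fully open they stand 13 mm farther back than shut.
Start: joints at [1.009, 0.181, 1.607, -0, 1.354, -0.206], TCP at [0.2, 0.539, 0.231] pointing down, gripper open.
Joint ranges: [-2.99, 2.99], [-0.89, 2.07], [0.3, 2.58], [-1.14, 4.28], [0, 2.63], [-3.12, 3.12]. Speed limits (rad/s): [2.57, 2.57, 3.01, 3.14, 3.14, 3.14].

## Interface

Orientations are given as a unit quaternion [w, x, y, z].
In Python, from workcell import ctrl gives the robot as it stands. The module is installed in compiled form; this text tells all that it offers.
- The arm moves only by the shell command python3 -m pendant 'ROWS' [FORCE]. ROWS is JSON, a list of rows, each an object with "delta_pos": the shift along the tool's x, y, z in units of 2 cm (1.0 is 2 cm), a list of three; "angular": the turn, a rotation vector about the tool's x, y, z in units of 0.15 rad (1.0 is 0.15 rad), a list of three; "gripper": the opening, from 0 (shut) to 1 (fully open). A call has 1 to 5 rows; each row shifts and turns the commanded pose from where the row before left it, along the tool's axes as they then stand; what a row does not reach is not made up. A row lasts 1/8 s, in which the tool goes at most 62.5 mm and 10.7 degrees, less where a joint would pass 70% of its speed; a pose out of reach is approached as far as the arm can. A call with a number of a shift or a turn outside -1 to 1 is refused whole. A call with a gripper value outside its range is refused whole. The fingers move at their own pace and stop on an object; FORCE is the grip in N (left out, the last holds). Time passes only in rows, so rows that do not move let the fingers close. It gives the time, the measured TCP pose, the force, the opening and the grip force at its end, in the units of the state.
- ctrl.get_state(): the state, without advancing time (a new reading comes with each control period).
- ctrl.camera(name): name is "side" or "top"; returns a dict with "img" (480x640x3 uint8, red, green, blue), "intrinsics" (3x3 intrinsics, pixels), "k1" (the pictures are not rectified: a ray, as slopes to the right and down, at radius r is drawn at 1 + k1 r^2 times it, then the intrinsics apply), "world_from_camera" (4x4, takes a point from camera to world coordinates). Camera axes: x right, y down, z forward; pixel columns grow to the right and rows downward; lengths in m; the calibration is good to about 2 mm. A picture is of the moment at which its call begins. There is no depth.
- ctrl.finish_job(): hands the job in; it is judged then, once.
The state is a dict: "t": time; "qpos": joint angles; "joint_vel": joint speeds; "tau": joint torques, N m; "ee_pos": TCP position; "tcp_rot": TCP orientation; "contact_force": force on the tool from outside, world axes, zero at the start; "torque": the same for the moment, N m; "gripper_width": opening from 0.0 (shut) to 1.0 (fully open); "grasp_force": force on a finger pad.
Only numpy, scipy, OpenCV 4.12 (cv2) and the standard library are available. Lean on these libraries where they do the work, as an engineer would, in place of code of your own. Each camera call takes 0.05 s, during which the arm holds its last target. There are 200 camera calls.

## Task

Seat the small black filter carrier in the corner pocket of the setting plate: push it with the fingertips until its long side lies flush against the rail while it is still short of the pocket, then slide it along the rail into the pocket until it is fully home against the end stop, and leave it there. Only push it: it stays flat on the plate the whole time and is never lifted or tipped. Do not shift or knock over the two vials and the beaker standing around the plate.

Things in the scene. Friction and masses are not known exactly. Their poses are not given: they have to be found in the camera images.
- plate: bare aluminium setting plate fixed flat to the worktop, 160 (x) x 280 (y) x 8 mm thick, turned up to 23 degrees. Origin: centre of its underside, z up. Dark steel bars 12 mm high stand on it (tops 20 mm above the worktop): rail along its far (+x) edge; end stop across its left (+y) end; a short front jaw. With the jaw they form the corner pocket, 53 mm wide, open towards -y. The rest is smooth
- rail (a point): rail: steel bar 14 mm thick along plate y, y = -140 to +124 mm. The point is on the lower edge of its inner face (the face towards the robot), at plate x = +60, y = 0, z = +8 mm; axes as the plate's
- end_stop (a point): end stop: steel crossbar 14 mm thick, plate x = -7 to +74 mm. The point is on the lower edge of its inner face, at plate x = +35, y = +110, z = +8 mm; axes as the plate's
- jaw (a point): front jaw: steel bar 14 mm thick parallel to the rail, inner face at plate x = +7 mm, running from the end stop back to y = +63 mm, where it has a rounded nose. The point is the nose's tip at plate x = 0, y = +63, z = +8 mm. The carrier has 3 mm play between rail and jaw; when home it sticks out 13 mm past the nose
- pocket_seat (a point): the point on the plate's upper surface (plate frame x = +35, y = +80, z = +8 mm) where the centre of the carrier's underside lies when the carrier is fully home, touching the rail and the end stop; axes parallel to the plate's
- carrier: black plastic filter carrier, a loose flat block 50 (its x) x 60 (its y) x 16 mm high, with a round glass window in a steel ring on top; about 0.09 kg, slides easily (less than 2 N). Origin: centre of its underside; z up. It starts lying on the open part of the plate, away from the rail and from the pocket, turned up to 29 degrees from the plate; at home its y axis (long side) is parallel to the rail
- vial_short: bystander: sample vial with a red cap, 27 mm diameter, 60 mm tall, on the worktop beyond the rail; origin at the centre of its foot
- beaker: bystander: small clear beaker, about 50 mm diameter, 56 mm tall, on the worktop beyond the rail; origin at the centre of its foot
- vial_tall: bystander: larger sample vial with a blue cap, 31 mm diameter, 72 mm tall, on the worktop on the robot's side of the plate, near its pocket end; origin at the centre of its foot
There are look-alikes about, which are no part of the job. What is shaped like the carrier but blue, orange or red is not meant.

How it is judged:
By the outcome, as a careful person would: the job done as asked, in the order asked, and still so for the second after the job is handed in, with the robot touching nothing.
It also fails if it takes over 51 s, if anything falls off the work surface, if the arm or the gripper's body presses on something with over 40 N, if the wrist force passes 120 N, or if a joint passes its speed limit or range.

## Working session

There is one attempt and no reset: what is moved stays moved. The work goes in short steps, Python scripts to look and compute and a shell command to move; the robot and the scene stay as the last step left them, time stands still between calls to the robot, and variables do not carry over. Pictures are saved under pics/ and viewed, at most 10 in all, crops included, and the job is handed in when it is done.

```bash
mkdir -p pics; cat > h.py <<'E'
import numpy as np, cv2
from workcell import ctrl
from scipy.spatial.transform import Rotation as R
def ray(c,px):
    K=np.array(c["intrinsics"]);k1=c["k1"]
    p=cv2.undistortPoints(np.array([[px]],float),K,np.array([k1,0,0,0],float))[0,0]
    T=np.array(c["world_from_camera"]); return T[:3,3],T[:3,:3]@np.array([p[0],p[1],1.])
def at(c,px,z):
    o,d=ray(c,px); return o+d*(z-o[2])/d[2]
def proj(c,P):
    T=np.linalg.inv(np.array(c["world_from_camera"])); q=T[:3,:3]@np.array(P,float)+T[:3,3]
    x=q[:2]/q[2]; x=x*(1+c["k1"]*(x@x)); K=np.array(c["intrinsics"]); return K[:2,:2]@x+K[:2,2]
E
python3 - <<'E'
from h import *
for n in("top","side"):
    c=ctrl.camera(n); cv2.imwrite(f"pics/{n}0.png",c["img"][:,:,::-1]); print(n,c["intrinsics"],c["k1"],np.round(c["world_from_camera"],3))
s=ctrl.get_state();print(s["t"],s["ee_pos"],s["tcp_rot"],ctrl.grip_point_offset,s["gripper_width"])
E
```

```text
top [[597.64661603   0.         310.41288771]
 [  0.         597.64661603 228.18691863]
 [  0.           0.           1.        ]] -0.019828674291656717 [[ 0.011 -0.987  0.159  0.397]
 [-1.    -0.011  0.006 -0.068]
 [-0.004 -0.159 -0.987  1.067]
 [ 0.     0.     0.     1.   ]]
side [[516.07497332   0.         315.04485541]
 [  0.         516.07497332 238.41147742]
 [  0.           0.           1.        ]] -0.06423631441694024 [[-0.996 -0.008  0.084  0.453]
 [-0.08   0.411 -0.908  0.782]
 [-0.027 -0.912 -0.41   0.407]
 [ 0.     0.     0.     1.   ]]
0.1 [0.20002068 0.5385713  0.23047954] [-2.83265162e-04  1.76965584e-01  9.84216728e-01 -7.30248420e-04] 0.0187 1.0032009382108797
```

View pics/top0.png

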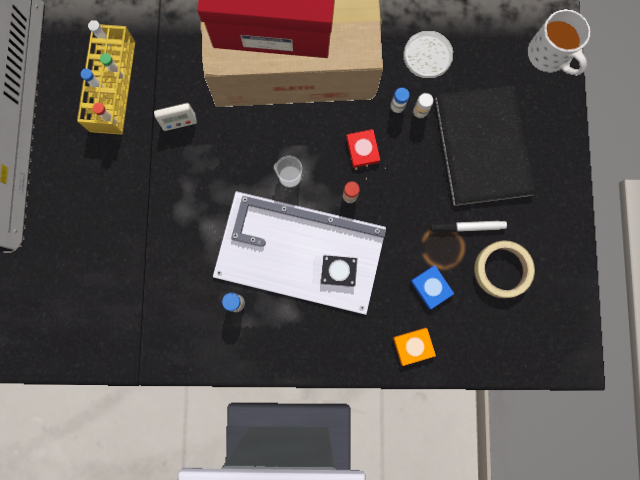

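View pics/side0.png

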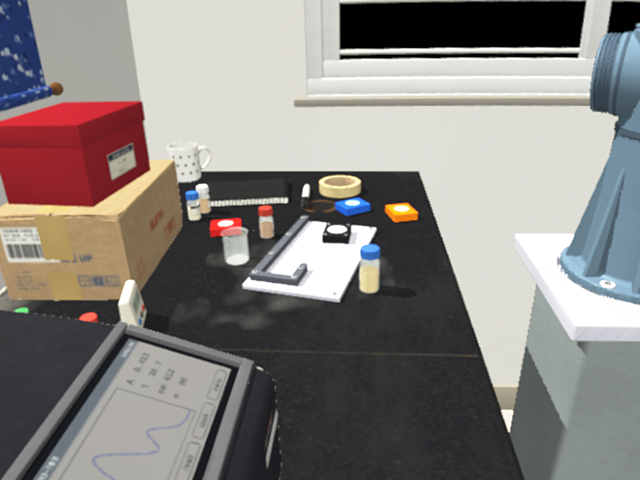

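The top view shows the plate, with corners near (236,192), (385,227), (366,313) and (214,278). The rail runs along the upper edge and the pocket is at the left. Four things are shaped like the carrier: black at (339,270), blue at (433,287), orange at (414,347) and red at (363,148). Only the black one, lying on the plate, fits the description. I'll confirm it in an enlarged crop.

```bash
python3 - <<'E'
from h import *
im=cv2.imread("pics/top0.png")[180:330,205:405]
cv2.imwrite("pics/crop.png",cv2.resize(im,None,fx=4,fy=4,interpolation=cv2.INTER_CUBIC))
c=ctrl.camera("top");g=cv2.cvtColor(c["img"],cv2.COLOR_RGB2GRAY)
# plate bright mask
m=(g>110).astype(np.uint8); m[:185]=0;m[330:]=0;m[:,:205]=0;m[:,395:]=0
cs=max(cv2.findContours(m,cv2.RETR_EXTERNAL,cv2.CHAIN_APPROX_NONE)[0],key=cv2.contourArea)
print("plate rect",cv2.boxPoints(cv2.minAreaRect(cs)))
# carrier dark blob
d=(g<60).astype(np.uint8); r=np.zeros_like(d); r[250:292,312:366]=d[250:292,312:366]
cc=max(cv2.findContours(r,cv2.RETR_EXTERNAL,cv2.CHAIN_APPROX_NONE)[0],key=cv2.contourArea)
b=cv2.boxPoints(cv2.minAreaRect(cc));print("carrier",b); 
w=np.array([at(c,p,.024)[:2] for p in b]);print(w,w.mean(0),np.linalg.norm(np.diff(w,axis=0),axis=1))
for p in [(236,192),(385,227),(366,313),(214,278)]: print(p,at(c,p,.008)[:2])
E
```

```text
plate rect [[212.06711 276.81644]
 [233.49814 189.144  ]
 [387.34952 226.7521 ]
 [365.9185  314.42456]]
carrier [[321.10345 282.75867]
 [323.38623 255.36552]
 [355.82764 258.06897]
 [353.54486 285.4621 ]]
[[ 0.46889383 -0.08186561]
 [ 0.51694127 -0.08545828]
 [ 0.51279244 -0.14238476]
 [ 0.46481374 -0.13838936]] [ 0.49086032 -0.1120245 ] [0.04818157 0.05707747 0.04814477]
(236, 192) [0.63262452 0.07372353]
(385, 227) [ 0.57118405 -0.19593166]
(366, 313) [ 0.41784205 -0.1613439 ]
(214, 278) [0.47625439 0.10793191]
```

View pics/crop.png

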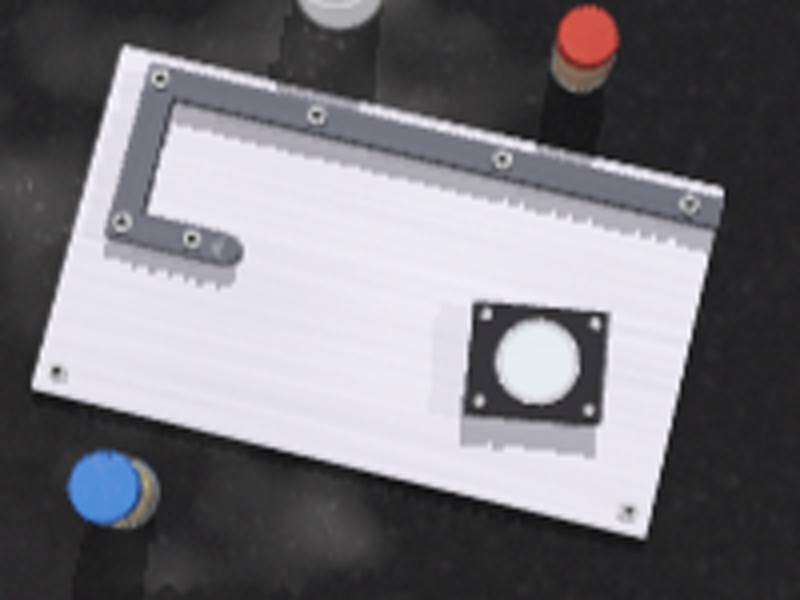

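The crop confirms it: the black carrier, with its ringed window at crop (538,360), lies on the open plate. The rail runs along the top and the pocket is at upper left. It is turned about 9° from the plate (plate yaw −12.8°, carrier −4°). I'll line the tool up with the plate and travel behind the carrier on the robot's side.

```bash

python3 -m pendant '[{"delta_pos":[0,0,0],"angular":[0,0,-0.88],"gripper":0.3},{"delta_pos":[-0.65,-1,0],"angular":[0,0,0],"gripper":0.3},{"delta_pos":[-0.65,-1,0],"angular":[0,0,0],"gripper":0.3},{"delta_pos":[-0.65,-1,0],"angular":[0,0,0],"gripper":0.3},{"delta_pos":[-0.65,-1,0],"angular":[0,0,0],"gripper":0.3}]' >/dev/null
python3 -m pendant '[{"delta_pos":[-0.65,-1,0],"angular":[0,0,0],"gripper":0.3},{"delta_pos":[-0.65,-1,0],"angular":[0,0,0],"gripper":0.3},{"delta_pos":[-0.65,-1,0],"angular":[0,0,0],"gripper":0.3},{"delta_pos":[-0.65,-1,0],"angular":[0,0,0],"gripper":0.3},{"delta_pos":[-0.65,-1,0],"angular":[0,0,0],"gripper":0.3}]'
```

```text
t: 1.4
ee_pos: [0.2744, 0.3367, 0.2311]
tcp_rot: [-0.0, 0.112, 0.994, -0.0]
contact_force: [-0.0, -0.4, -0.1]
gripper_width: 0.299
grasp_force: 0.0
```

```bash

python3 -m pendant '[{"delta_pos":[-0.65,-1,0],"angular":[0,0,0],"gripper":0.3},{"delta_pos":[-0.65,-1,0],"angular":[0,0,0],"gripper":0.3},{"delta_pos":[-0.65,-1,0],"angular":[0,0,0],"gripper":0.3},{"delta_pos":[-0.65,-1,0],"angular":[0,0,0],"gripper":0.3},{"delta_pos":[-0.65,-1,0],"angular":[0,0,0],"gripper":0.3}]' >/dev/null
python3 -m pendant '[{"delta_pos":[-0.65,-1,0],"angular":[0,0,0],"gripper":0.3},{"delta_pos":[-0.65,-1,0],"angular":[0,0,0],"gripper":0.3},{"delta_pos":[-0.65,-1,0],"angular":[0,0,0],"gripper":0.3},{"delta_pos":[-0.65,-1,0],"angular":[0,0,0],"gripper":0.3},{"delta_pos":[-0.65,-1,0],"angular":[0,0,0],"gripper":0.3}]' >/dev/null
python3 -m pendant '[{"delta_pos":[-0.65,-1,0],"angular":[0,0,0],"gripper":0.3},{"delta_pos":[-0.65,-1,0],"angular":[0,0,0],"gripper":0.3},{"delta_pos":[-0.65,-1,0],"angular":[0,0,0],"gripper":0.3},{"delta_pos":[-0.65,-1,0.5],"angular":[0,0,0],"gripper":0.3},{"delta_pos":[-0.65,-1,1],"angular":[0,0,0],"gripper":0.3}]' >/dev/null
python3 -m pendant '[{"delta_pos":[-0.6,-1,1],"angular":[0,0,0],"gripper":0.3},{"delta_pos":[-0.6,-1,1],"angular":[0,0,0],"gripper":0.3},{"delta_pos":[-0.6,-1,1],"angular":[0,0,0],"gripper":0.3},{"delta_pos":[-0.6,-1,1],"angular":[0,0,0],"gripper":0.3},{"delta_pos":[-0.6,-0.5,1],"angular":[0,0,0],"gripper":0.3}]' >/dev/null
python3 -m pendant '[{"delta_pos":[0,0,1],"angular":[0,0,0],"gripper":0.3},{"delta_pos":[0,0,1],"angular":[0,0,0],"gripper":0.3},{"delta_pos":[0,0,0],"angular":[0,0,0],"gripper":0.3}]'
python3 - <<'E'
from h import *
c=ctrl.camera("side"); cv2.imwrite("pics/s1.png",cv2.resize(c["img"][170:310,220:420,::-1],None,fx=4,fy=4,interpolation=cv2.INTER_CUBIC))
c=ctrl.camera("top"); cv2.imwrite("pics/t1.png",cv2.resize(c["img"][180:330,205:405,::-1],None,fx=4,fy=4,interpolation=cv2.INTER_CUBIC))
E
```

```text
t: 4.28
ee_pos: [0.435, -0.0986, 0.0599]
tcp_rot: [-0.002, 0.112, 0.994, 0.001]
contact_force: [0.3, 0.4, 0.6]
gripper_width: 0.301
grasp_force: 0.0
```

View pics/s1.png

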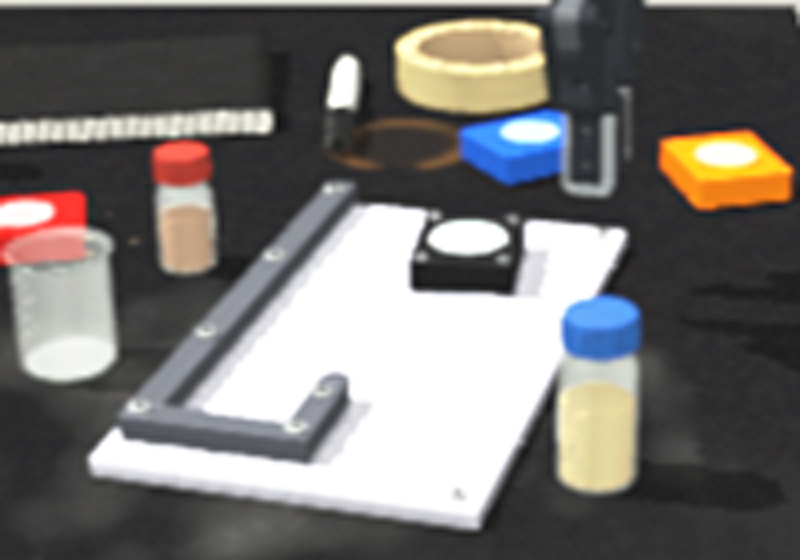

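The side view shows the fingertip, ending at crop (585,192), just behind the carrier (470,250), with room to spare. I'll lower to just above the plate and check the tip height.

```bash

python3 - <<'E'
from h import *
c=ctrl.camera("side")
for u,v in[(366,218),(373,216)]:
    o,d=ray(c,(u,v))
    for y in(-.065,-.08): print(y,o+d*(y-o[1])/d[1])
E
python3 -m pendant '[{"delta_pos":[0,0,1],"angular":[0,0,0],"gripper":0.3},{"delta_pos":[0,0,1],"angular":[0,0,0],"gripper":0.3},{"delta_pos":[0,0,0.3],"angular":[0,0,0],"gripper":0.3},{"delta_pos":[0,0,0],"angular":[0,0,0],"gripper":0.3}]'
python3 - <<'E'
from h import *
c=ctrl.camera("side"); cv2.imwrite("pics/s2.png",cv2.resize(c["img"][170:310,220:420,::-1],None,fx=4,fy=4,interpolation=cv2.INTER_CUBIC))
E
```

```text
-0.065 [ 0.43988755 -0.065       0.06451168]
-0.08 [ 0.43965318 -0.08        0.05844988]
-0.065 [ 0.427677   -0.065       0.06837127]
-0.08 [ 0.42722644 -0.08        0.06237781]
t: 4.92
ee_pos: [0.4368, -0.0995, 0.0158]
tcp_rot: [0.0, 0.112, 0.994, -0.0]
contact_force: [0.2, -0.3, 0.4]
gripper_width: 0.302
grasp_force: 0.0
```

View pics/s2.png

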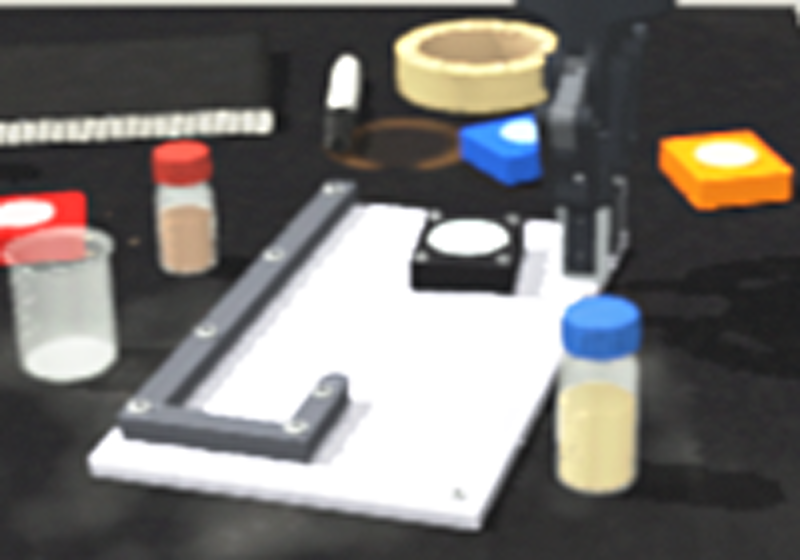

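```bash

python3 -m pendant '[{"delta_pos":[0,0,0.17],"angular":[0,0,0],"gripper":0.3},{"delta_pos":[-0.4,0,0],"angular":[0,0,0],"gripper":0.3},{"delta_pos":[-0.3,0,0],"angular":[0,0,0],"gripper":0.3},{"delta_pos":[-0.3,0,0],"angular":[0,0,0],"gripper":0.3},{"delta_pos":[-0.3,0,0],"angular":[0,0,0],"gripper":0.3}]'
python3 -m pendant '[{"delta_pos":[-0.3,0,0],"angular":[0,0,0],"gripper":0.3},{"delta_pos":[-0.3,0,0],"angular":[0,0,0],"gripper":0.3},{"delta_pos":[-0.3,0,0],"angular":[0,0,0],"gripper":0.3},{"delta_pos":[-0.3,0,0],"angular":[0,0,0],"gripper":0.3},{"delta_pos":[-0.3,0,0],"angular":[0,0,0],"gripper":0.3}]'
python3 -m pendant '[{"delta_pos":[-0.2,0,0],"angular":[0,0,0],"gripper":0.3},{"delta_pos":[-0.1,0,0],"angular":[0,0,0],"gripper":0.3},{"delta_pos":[0,0,0],"angular":[0,0,0],"gripper":0.3}]'
python3 - <<'E'
from h import *
c=ctrl.camera("side"); a=cv2.resize(c["img"][190:290,270:390,::-1],None,fx=5,fy=5,interpolation=cv2.INTER_CUBIC)
cv2.imwrite("pics/s3.png",a)
E
```

```text
t: 5.6
ee_pos: [0.4622, -0.1051, 0.0118]
tcp_rot: [-0.0, 0.112, 0.994, 0.0]
contact_force: [-0.3, 0.1, 0.8]
gripper_width: 0.301
grasp_force: 0.4
t: 6.22
ee_pos: [0.4915, -0.1118, 0.0119]
tcp_rot: [-0.0, 0.112, 0.994, 0.0]
contact_force: [-0.8, -0.6, -0.6]
gripper_width: 0.302
grasp_force: 0.2
t: 6.6
ee_pos: [0.4971, -0.1132, 0.0119]
tcp_rot: [0.0, 0.112, 0.994, -0.0]
contact_force: [0.4, 0.6, 0.4]
gripper_width: 0.3
grasp_force: 0.0
```

View pics/s3.png

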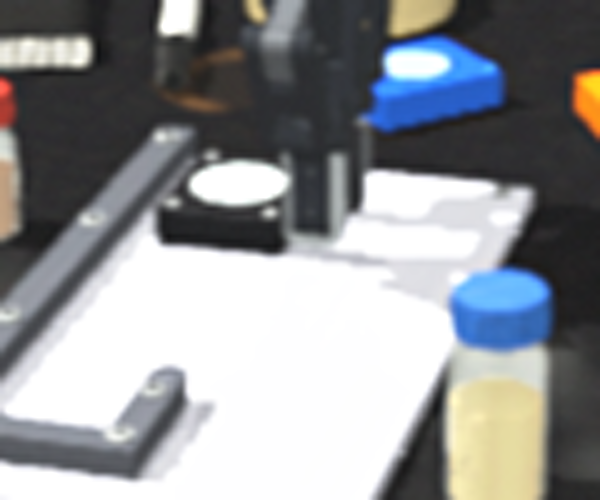

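The carrier has squared up against the fingers, with a small gap left to the rail near crop (155,220). I'll carry on in 2 mm steps until the force rises.

```bash

python3 -m pendant '[{"delta_pos":[-0.15,0,0],"angular":[0,0,0],"gripper":0.3},{"delta_pos":[-0.1,0,0],"angular":[0,0,0],"gripper":0.3},{"delta_pos":[0,0,0],"angular":[0,0,0],"gripper":0.3}]'|sed -n 2,4p
python3 -m pendant '[{"delta_pos":[-0.1,0,0],"angular":[0,0,0],"gripper":0.3},{"delta_pos":[-0.05,0,0],"angular":[0,0,0],"gripper":0.3},{"delta_pos":[0,0,0],"angular":[0,0,0],"gripper":0.3}]'|sed -n 2,4p
python3 - <<'E'
from h import *
c=ctrl.camera("side"); cv2.imwrite("pics/s4.png",c["img"][:,:,::-1])
E
```

```text
ee_pos: [0.5021, -0.1143, 0.0119]
tcp_rot: [0.0, 0.112, 0.994, -0.0]
contact_force: [-0.5, -0.2, -1.4]
ee_pos: [0.5049, -0.1149, 0.0119]
tcp_rot: [0.0, 0.112, 0.994, -0.0]
contact_force: [0.3, -0.0, 0.3]
```

```bash

python3 -m pendant '[{"delta_pos":[-0.1,0,0],"angular":[0,0,0],"gripper":0.3},{"delta_pos":[0,0,0],"angular":[0,0,0],"gripper":0.3}]'|sed -n '2p;4p'
python3 -m pendant '[{"delta_pos":[-0.08,0,0],"angular":[0,0,0],"gripper":0.3},{"delta_pos":[0,0,0],"angular":[0,0,0],"gripper":0.3}]'|sed -n '2p;4p'
python3 -m pendant '[{"delta_pos":[-0.05,0,0],"angular":[0,0,0],"gripper":0.3},{"delta_pos":[0,0,0],"angular":[0,0,0],"gripper":0.3}]'|sed -n '2p;4p'
```

```text
ee_pos: [0.5069, -0.1154, 0.0119]
contact_force: [0.6, -0.4, 0.9]
ee_pos: [0.5084, -0.1157, 0.0119]
contact_force: [-0.4, -0.2, -0.8]
ee_pos: [0.5093, -0.1159, 0.0119]
contact_force: [-0.1, 0.6, 0.4]
```

```bash

python3 -m pendant '[{"delta_pos":[-0.05,0,0],"angular":[0,0,0],"gripper":0.3},{"delta_pos":[0,0,0],"angular":[0,0,0],"gripper":0.3}]'|sed -n '2p;4p'
python3 - <<'E'
from h import *
c=ctrl.camera("side"); a=cv2.resize(c["img"][195:270,280:380,::-1],None,fx=5,fy=5,interpolation=cv2.INTER_CUBIC)
c=ctrl.camera("top"); b=cv2.resize(c["img"][200:300,310:400,::-1],None,fx=3.75,fy=3.75,interpolation=cv2.INTER_CUBIC)[:375,:300]
cv2.imwrite("pics/s5.png",np.hstack([a,b]))
E
```

```text
ee_pos: [0.5101, -0.116, 0.0118]
contact_force: [-1.4, 0.1, 0.6]
```

View pics/s5.png

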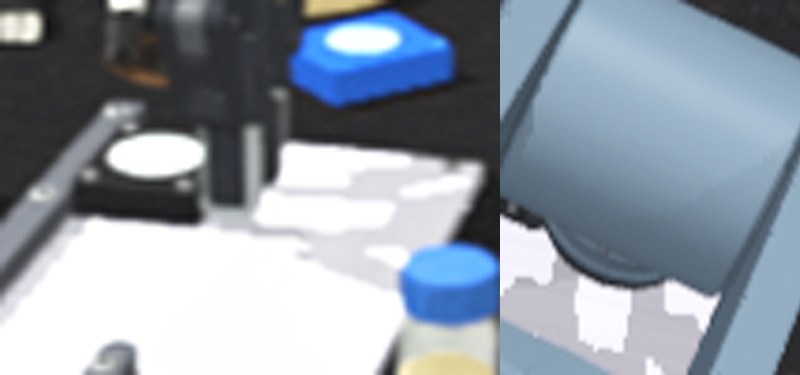

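The side crop shows the carrier right at the rail, with its left corner at (75,195). I'll keep creeping until there is a clear contact force.

```bash

python3 -m pendant '[{"delta_pos":[-0.05,0,0],"angular":[0,0,0],"gripper":0.3},{"delta_pos":[0,0,0],"angular":[0,0,0],"gripper":0.3}]'|sed -n '2p;4p'
python3 -m pendant '[{"delta_pos":[-0.05,0,0],"angular":[0,0,0],"gripper":0.3},{"delta_pos":[0,0,0],"angular":[0,0,0],"gripper":0.3}]'|sed -n '2p;4p'
```

```text
ee_pos: [0.5102, -0.116, 0.0117]
contact_force: [-5.3, 0.9, 4.2]
ee_pos: [0.5103, -0.116, 0.0115]
contact_force: [-8.9, 0.4, 6.9]
```

Contact is clear: 9 N against the rail, so the carrier is flush and still well short of the pocket. Next I'll back off, shut the fingers, and go round behind the short end.

```bash

python3 -m pendant '[{"delta_pos":[0.2,0,0],"angular":[0,0,0],"gripper":0.3},{"delta_pos":[0.8,0,-0.1],"angular":[0,0,0],"gripper":0.3},{"delta_pos":[0,-1,0],"angular":[0,0,0],"gripper":0},{"delta_pos":[0,-1,0],"angular":[0,0,0],"gripper":0},{"delta_pos":[0,-1,0],"angular":[0,0,0],"gripper":0}]' |sed -n '2p;4p'
python3 -m pendant '[{"delta_pos":[0,-0.2,0],"angular":[0,0,0],"gripper":0},{"delta_pos":[0,0,0],"angular":[0,0,0],"gripper":0},{"delta_pos":[0,0,0],"angular":[0,0,0],"gripper":0}]'
python3 - <<'E'
from h import *
c=ctrl.camera("side"); a=cv2.resize(c["img"][195:270,280:380,::-1],None,fx=5,fy=5,interpolation=cv2.INTER_CUBIC)
c=ctrl.camera("top"); b=cv2.resize(c["img"][200:300,310:390,::-1],None,fx=3.75,fy=3.75,interpolation=cv2.INTER_CUBIC)[:375,:300]
cv2.imwrite("pics/s6.png",np.hstack([a,b]))
E
```

```text
ee_pos: [0.4798, -0.1715, 0.0142]
contact_force: [-0.3, -0.5, -0.3]
t: 10.05
ee_pos: [0.4786, -0.1739, 0.0138]
tcp_rot: [-0.0, 0.111, 0.994, 0.0]
contact_force: [-0.3, 0.9, -0.9]
gripper_width: -0.004
grasp_force: 0.0
```

View pics/s6.png

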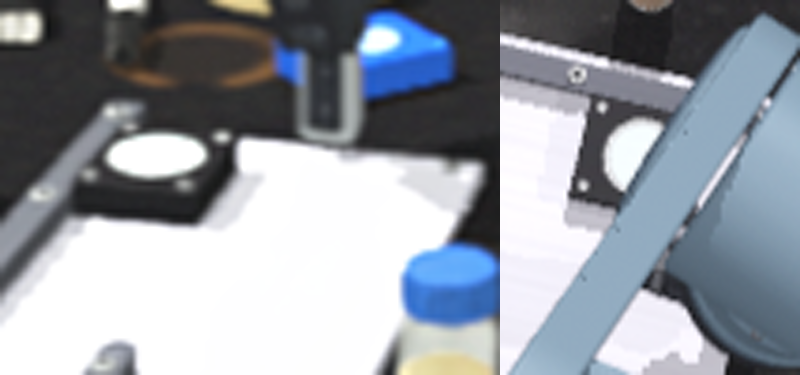

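The carrier is flush with the rail, and the shut fingertip at crop (330,140) is clear of its short end. I'll move over to its centre line and start pushing along the rail.

```bash

python3 -m pendant '[{"delta_pos":[-1,0,0],"angular":[0,0,0],"gripper":0},{"delta_pos":[-1,0,0],"angular":[0,0,0],"gripper":0},{"delta_pos":[-0.85,0,0],"angular":[0,0,0],"gripper":0},{"delta_pos":[0,0,0.05],"angular":[0,0,0],"gripper":0}]' |sed -n '2p;4p'
python3 -m pendant '[{"delta_pos":[0,0.3,0],"angular":[0,0,0],"gripper":0},{"delta_pos":[0,0.3,0],"angular":[0,0,0],"gripper":0},{"delta_pos":[0,0.3,0],"angular":[0,0,0],"gripper":0},{"delta_pos":[0,0.3,0],"angular":[0,0,0],"gripper":0},{"delta_pos":[0,0.3,0],"angular":[0,0,0],"gripper":0}]' |sed -n '2p;4p'
python3 -m pendant '[{"delta_pos":[0,0.3,0],"angular":[0,0,0],"gripper":0},{"delta_pos":[0,0.3,0],"angular":[0,0,0],"gripper":0},{"delta_pos":[0,0.3,0],"angular":[0,0,0],"gripper":0},{"delta_pos":[0,0.3,0],"angular":[0,0,0],"gripper":0},{"delta_pos":[0,0.3,0],"angular":[0,0,0],"gripper":0}]' |sed -n '2p;4p'
python3 - <<'E'
from h import *
c=ctrl.camera("side"); a=cv2.resize(c["img"][195:285,255:375,::-1],None,fx=4,fy=4,interpolation=cv2.INTER_CUBIC)
c=ctrl.camera("top"); b=cv2.resize(c["img"][190:280,230:310,::-1],None,fx=4,fy=4,interpolation=cv2.INTER_CUBIC)
cv2.imwrite("pics/s7.png",np.hstack([a,b]))
E
```

```text
ee_pos: [0.5351, -0.1871, 0.013]
contact_force: [-0.1, -0.5, 0.0]
ee_pos: [0.5405, -0.1575, 0.0129]
contact_force: [-1.3, -0.5, 0.9]
ee_pos: [0.5473, -0.1283, 0.0128]
contact_force: [-3.1, -2.4, 1.2]
```

View pics/s7.png

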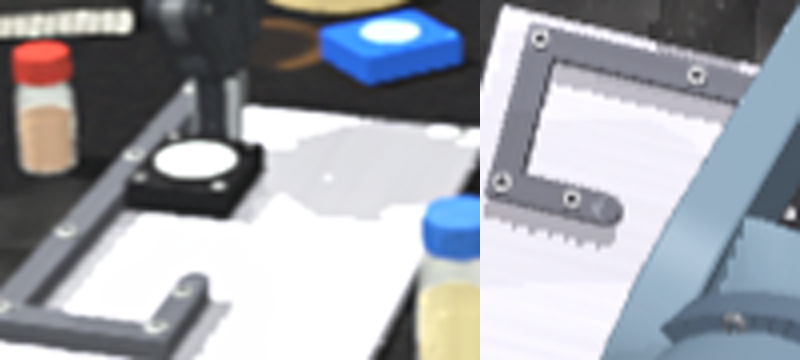

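The carrier, at crop (195,180), is sliding along the rail and is still flush, halfway to the jaw nose. I'll continue.

```bash

python3 -m pendant '[{"delta_pos":[0.02,0.3,0],"angular":[0,0,0],"gripper":0},{"delta_pos":[0.02,0.3,0],"angular":[0,0,0],"gripper":0},{"delta_pos":[0.01,0.3,0],"angular":[0,0,0],"gripper":0},{"delta_pos":[0,0.3,0],"angular":[0,0,0],"gripper":0},{"delta_pos":[0,0.3,0],"angular":[0,0,0],"gripper":0}]' |sed -n '2p;4p'
python3 -m pendant '[{"delta_pos":[0,0.25,0],"angular":[0,0,0],"gripper":0},{"delta_pos":[0,0.25,0],"angular":[0,0,0],"gripper":0},{"delta_pos":[0,0.25,0],"angular":[0,0,0],"gripper":0},{"delta_pos":[0,0.25,0],"angular":[0,0,0],"gripper":0},{"delta_pos":[0,0,0],"angular":[0,0,0],"gripper":0}]' |sed -n '2p;4p'
python3 - <<'E'
from h import *
c=ctrl.camera("side"); a=cv2.resize(c["img"][195:285,255:375,::-1],None,fx=4,fy=4,interpolation=cv2.INTER_CUBIC)
c=ctrl.camera("top"); b=cv2.resize(c["img"][190:280,230:310,::-1],None,fx=4,fy=4,interpolation=cv2.INTER_CUBIC)
cv2.imwrite("pics/s8.png",np.hstack([a,b]))
E
```

```text
ee_pos: [0.5532, -0.0988, 0.0129]
contact_force: [0.8, -0.6, -0.2]
ee_pos: [0.5575, -0.0792, 0.0128]
contact_force: [0.7, 0.2, 0.5]
```

View pics/s8.png

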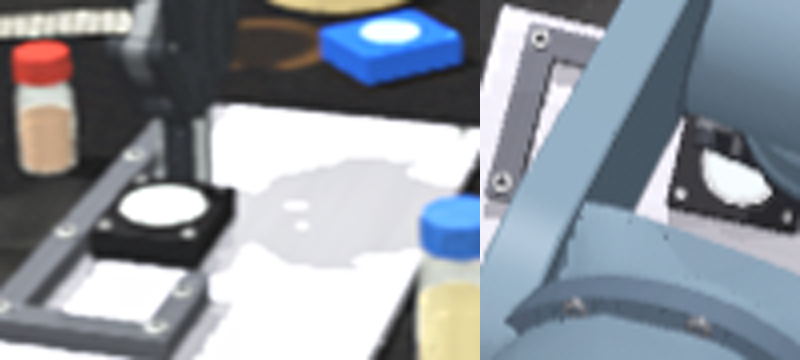

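The carrier, at crop (165,215), lies along the rail just short of the jaw nose (200,285) and is lined up with the mouth. I've viewed all 10 pictures, so from here I'll go by force and numeric image checks.

```bash

python3 -m pendant '[{"delta_pos":[0,0.25,0],"angular":[0,0,0],"gripper":0},{"delta_pos":[0,0.25,0],"angular":[0,0,0],"gripper":0},{"delta_pos":[0,0.25,0],"angular":[0,0,0],"gripper":0},{"delta_pos":[0,0.2,0],"angular":[0,0,0],"gripper":0},{"delta_pos":[0,0,0],"angular":[0,0,0],"gripper":0}]' |sed -n '2p;4p'
python3 -m pendant '[{"delta_pos":[0,0.2,0],"angular":[0,0,0],"gripper":0},{"delta_pos":[0,0.2,0],"angular":[0,0,0],"gripper":0},{"delta_pos":[0,0.2,0],"angular":[0,0,0],"gripper":0},{"delta_pos":[0,0.2,0],"angular":[0,0,0],"gripper":0},{"delta_pos":[0,0,0],"angular":[0,0,0],"gripper":0}]' |sed -n '2p;4p'
```

```text
ee_pos: [0.5618, -0.0607, 0.0129]
contact_force: [-0.3, -0.6, 0.9]
ee_pos: [0.5653, -0.0451, 0.0129]
contact_force: [-0.2, -0.6, -0.3]
```

```bash

python3 -m pendant '[{"delta_pos":[0,0.2,0],"angular":[0,0,0],"gripper":0},{"delta_pos":[0,0.2,0],"angular":[0,0,0],"gripper":0},{"delta_pos":[0,0.2,0],"angular":[0,0,0],"gripper":0},{"delta_pos":[0,0.2,0],"angular":[0,0,0],"gripper":0},{"delta_pos":[0,0,0],"angular":[0,0,0],"gripper":0}]' |sed -n '2p;4p'
python3 -m pendant '[{"delta_pos":[0,0.1,0],"angular":[0,0,0],"gripper":0},{"delta_pos":[0,0.1,0],"angular":[0,0,0],"gripper":0},{"delta_pos":[0,0,0],"angular":[0,0,0],"gripper":0}]' |sed -n '2p;4p'
python3 -m pendant '[{"delta_pos":[0,0.1,0],"angular":[0,0,0],"gripper":0},{"delta_pos":[0,0,0],"angular":[0,0,0],"gripper":0}]' |sed -n '2p;4p'
```

```text
ee_pos: [0.5688, -0.0295, 0.0129]
contact_force: [0.1, -1.6, 0.9]
ee_pos: [0.5697, -0.0259, 0.0129]
contact_force: [-0.7, 0.4, -0.5]
ee_pos: [0.5702, -0.024, 0.0129]
contact_force: [-0.7, 0.0, -0.2]
```

```bash

python3 -m pendant '[{"delta_pos":[0,0.1,0],"angular":[0,0,0],"gripper":0},{"delta_pos":[0,0,0],"angular":[0,0,0],"gripper":0}]' |sed -n '2p;4p'
python3 -m pendant '[{"delta_pos":[0,0.07,0],"angular":[0,0,0],"gripper":0},{"delta_pos":[0,0,0],"angular":[0,0,0],"gripper":0}]' |sed -n '2p;4p'
python3 -m pendant '[{"delta_pos":[0,0.07,0],"angular":[0,0,0],"gripper":0},{"delta_pos":[0,0,0],"angular":[0,0,0],"gripper":0}]' |sed -n '2p;4p'
```

```text
ee_pos: [0.5706, -0.022, 0.0129]
contact_force: [0.6, 1.2, -0.1]
ee_pos: [0.5709, -0.0207, 0.0129]
contact_force: [0.2, -0.7, 0.0]
ee_pos: [0.5712, -0.0193, 0.0129]
contact_force: [-0.7, 0.2, 0.4]
```

```bash

python3 -m pendant '[{"delta_pos":[0,0.1,0],"angular":[0,0,0],"gripper":0},{"delta_pos":[0,0,0],"angular":[0,0,0],"gripper":0}]' |sed -n '2p;4p'
python3 -m pendant '[{"delta_pos":[0,0.07,0],"angular":[0,0,0],"gripper":0},{"delta_pos":[0,0,0],"angular":[0,0,0],"gripper":0}]' |sed -n '2p;4p'
python3 -m pendant '[{"delta_pos":[0,0.07,0],"angular":[0,0,0],"gripper":0},{"delta_pos":[0,0,0],"angular":[0,0,0],"gripper":0}]' |sed -n '2p;4p'
```

```text
ee_pos: [0.5717, -0.0173, 0.0129]
contact_force: [-0.1, -0.2, 0.4]
ee_pos: [0.5719, -0.016, 0.0129]
contact_force: [0.3, -0.1, 0.3]
ee_pos: [0.5717, -0.0154, 0.0128]
contact_force: [-2.9, -4.6, 1.7]
```

```bash

python3 -m pendant '[{"delta_pos":[0,0.05,0],"angular":[0,0,0],"gripper":0},{"delta_pos":[0,0,0],"angular":[0,0,0],"gripper":0}]' |sed -n '1,2p;4p'
python3 -m pendant '[{"delta_pos":[0,0.05,0],"angular":[0,0,0],"gripper":0},{"delta_pos":[0,0,0],"angular":[0,0,0],"gripper":0}]' |sed -n '1,2p;4p'
```

```text
t: 17.6
ee_pos: [0.5716, -0.0152, 0.0127]
contact_force: [-4.6, -7.4, 1.7]
t: 17.85
ee_pos: [0.5716, -0.015, 0.0128]
contact_force: [-5.6, -10.8, 2.0]
```

The stop holds at 11 N, also with pressure toward the rail. I'll back off, rise, clear the view and measure the result.

```bash

python3 -m pendant '[{"delta_pos":[0,-0.2,0],"angular":[0,0,0],"gripper":0},{"delta_pos":[0,-1,0],"angular":[0,0,0],"gripper":0},{"delta_pos":[0,0,-1],"angular":[0,0,0],"gripper":0},{"delta_pos":[0,0,-1],"angular":[0,0,0],"gripper":0},{"delta_pos":[0,0,-1],"angular":[0,0,0],"gripper":0}]' >/dev/null
python3 -m pendant '[{"delta_pos":[0,-1,-1],"angular":[0,0,0],"gripper":0},{"delta_pos":[0,-1,-1],"angular":[0,0,0],"gripper":0},{"delta_pos":[1,-1,-1],"angular":[0,0,0],"gripper":0},{"delta_pos":[1,-1,-1],"angular":[0,0,0],"gripper":0},{"delta_pos":[1,-1,0],"angular":[0,0,0],"gripper":0}]' >/dev/null
python3 -m pendant '[{"delta_pos":[1,-1,0],"angular":[0,0,0],"gripper":0},{"delta_pos":[1,-1,0],"angular":[0,0,0],"gripper":0},{"delta_pos":[1,-1,0],"angular":[0,0,0],"gripper":0},{"delta_pos":[1,-1,0],"angular":[0,0,0],"gripper":0},{"delta_pos":[1,-1,0],"angular":[0,0,0],"gripper":0}]' >/dev/null
python3 -m pendant '[{"delta_pos":[0.5,-1,0],"angular":[0,0,0],"gripper":0},{"delta_pos":[0,-1,0],"angular":[0,0,0],"gripper":0},{"delta_pos":[0,-1,0],"angular":[0,0,0],"gripper":0},{"delta_pos":[0,-1,0],"angular":[0,0,0],"gripper":0},{"delta_pos":[0,0,0],"angular":[0,0,0],"gripper":0}]'
python3 - <<'E'
from h import *
c=ctrl.camera("top");I=c["img"];g=cv2.cvtColor(I,cv2.COLOR_RGB2GRAY)
g0=cv2.cvtColor(cv2.imread("pics/top0.png"),cv2.COLOR_BGR2GRAY)
P0=np.array([.5245,-.0439]);a=np.radians(12.8);ex=np.array([np.cos(a),-np.sin(a)]);ey=np.array([np.sin(a),np.cos(a)])
# rectified map at plane z=.024 (carrier top) and .02, 1px=0.5mm, in plate axes
def rect(G,z):
    xs=np.arange(-100,100,.5)/1000; ys=np.arange(-150,150,.5)/1000
    m=np.array([[proj(c,[*(P0+x*ex+y*ey),z]) for y in ys] for x in xs],np.float32)
    return cv2.remap(G,m[...,0],m[...,1],cv2.INTER_LINEAR)
r=rect(g,.022);
print("rows x=35:", [(int(-150+.5*i),int(r[int((35+100)/.5),i])) for i in range(370,540,4)])
print("along x at y=80:", [(int(-100+.5*i),int(r[i,int((80+150)/.5)])) for i in range(180,360,4)])
print("along x at y=57:", [(int(-100+.5*i),int(r[i,int((57+150)/.5)])) for i in range(180,360,4)])
d=cv2.absdiff(g,g0); d=(d>40).astype(np.uint8)
n,_,st,ce=cv2.connectedComponentsWithStats(d)
print([(st[i].tolist()) for i in range(1,n) if st[i,4]>25])
E
```

```text
t: 20.35
ee_pos: [0.339, -0.2732, 0.1534]
tcp_rot: [0.0, 0.113, 0.994, -0.0]
contact_force: [0.9, 0.0, -0.6]
gripper_width: 0.004
grasp_force: 0.0
rows x=35: [(35, 232), (37, 233), (39, 233), (41, 232), (43, 232), (45, 232), (47, 230), (49, 172), (51, 72), (53, 53), (55, 55), (57, 54), (59, 54), (61, 54), (63, 128), (65, 207), (67, 232), (69, 233), (71, 233), (73, 233), (75, 233), (77, 233), (79, 233), (81, 233), (83, 233), (85, 233), (87, 232), (89, 232), (91, 232), (93, 232), (95, 231), (97, 215), (99, 149), (101, 69), (103, 54), (105, 54), (107, 54), (109, 55), (111, 74), (113, 114), (115, 117), (117, 117), (119, 117)]
along x at y=80: [(-10, 161), (-8, 121), (-6, 101), (-4, 117), (-2, 121), (0, 123), (2, 121), (4, 119), (6, 98), (8, 51), (10, 49), (12, 54), (14, 66), (16, 200), (18, 218), (20, 229), (22, 233), (24, 233), (26, 233), (28, 233), (30, 233), (32, 233), (34, 233), (36, 233), (38, 233), (40, 234), (42, 233), (44, 233), (46, 233), (48, 227), (50, 205), (52, 145), (54, 69), (56, 55), (58, 58), (60, 70), (62, 111), (64, 118), (66, 118), (68, 116), (70, 116), (72, 128), (74, 176), (76, 214), (78, 166)]
along x at y=57: [(-10, 228), (-8, 225), (-6, 193), (-4, 174), (-2, 173), (0, 171), (2, 170), (4, 165), (6, 122), (8, 52), (10, 48), (12, 107), (14, 185), (16, 163), (18, 98), (20, 54), (22, 54), (24, 55), (26, 54), (28, 54), (30, 54), (32, 55), (34, 54), (36, 54), (38, 56), (40, 55), (42, 55), (44, 55), (46, 54), (48, 55), (50, 119), (52, 189), (54, 164), (56, 83), (58, 64), (60, 77), (62, 114), (64, 119), (66, 118), (68, 116), (70, 116), (72, 122), (74, 144), (76, 154), (78, 105)]
[[241, 205, 39, 43, 736], [320, 255, 38, 39, 931], [340, 313, 239, 167, 12726], [84, 431, 114, 49, 3155], [431, 463, 12, 17, 106], [487, 464, 5, 16, 55]]
```

```bash
cat > meas.py <<'E'
from h import *
c=ctrl.camera("top");g=cv2.cvtColor(c["img"],cv2.COLOR_RGB2GRAY)
a=np.radians(12.8);P0=np.array([.5245,-.0439]);ex=np.array([np.cos(a),-np.sin(a)]);ey=np.array([np.sin(a),np.cos(a)])
def pl(w): d=np.array(w[:2])-P0; return np.round(1000*np.array([d@ex,d@ey]),1)
def blob(G,lo,roi):
    x0,y0,x1,y1=roi; s=G[y0:y1,x0:x1]; m=(s>lo).astype(np.uint8)
    n,L,st,ce=cv2.connectedComponentsWithStats(m); return [(st[i,4],ce[i]+[x0,y0]) for i in range(1,n)],st
u,v=proj(c,[*(P0+.035*ex+.08*ey),.024]).astype(int)
bl,_=blob(g,140,(u-9,v-9,u+10,v+10)); b=max(bl,key=lambda t:t[0]); print("window",b,pl(at(c,b[1],.024)))
def edge(xs,y,z,lvl,up):
    p=np.array([proj(c,[*(P0+x/1000*ex+y/1000*ey),z]) for x in xs],np.float32)
    q=cv2.remap(g,p[None,:,0],p[None,:,1],cv2.INTER_LINEAR)[0].astype(float)
    k=np.where((q[:-1]<lvl)&(q[1:]>=lvl) if up else (q[:-1]>=lvl)&(q[1:]<lvl))[0]
    return [round(float(xs[i]),1) for i in k]
xs=np.arange(-15,85,.25)
for y in(-100,-50,0,20,60,70,80,90,100): print(y,"rail outer (grey->bright) / inner falls<170, up>88:",edge(xs,y,.020,145,True)[-2:],edge(xs,y,.020,175,False)[-3:],edge(xs,y,.020,88,True)[-2:])
E
python3 meas.py
```

```text
window (np.int32(311), array([259.94212219, 221.57877814])) [34.3 80.9]
-100 rail outer (grey->bright) / inner falls<170, up>88: [72.5] [55.5, 77.2] []
-50 rail outer (grey->bright) / inner falls<170, up>88: [72.8] [52.8, 77.8] [60.5]
0 rail outer (grey->bright) / inner falls<170, up>88: [72.8] [51.0, 77.8] []
20 rail outer (grey->bright) / inner falls<170, up>88: [73.0] [50.2, 78.2] [60.5]
60 rail outer (grey->bright) / inner falls<170, up>88: [75.0] [-5.2] [51.2, 60.8]
70 rail outer (grey->bright) / inner falls<170, up>88: [18.8, 73.2] [47.2, 77.8] [17.2, 60.5]
80 rail outer (grey->bright) / inner falls<170, up>88: [15.2, 73.2] [51.5, 78.0] [14.5, 61.0]
90 rail outer (grey->bright) / inner falls<170, up>88: [17.8, 73.2] [-14.5, 49.0, 78.2] [16.2, 60.8]
100 rail outer (grey->bright) / inner falls<170, up>88: [73.2] [78.0] [28.8, 60.5]
```

```bash
cat >> meas.py <<'E'
print("---")
bl,_=blob(g,75,(u-19,v-19,u+20,v+20))
for n,p in bl:
    if n<25: print("screw?",n,pl(at(c,p,.024)))
def edgey(ys,x,z,lvl,up):
    p=np.array([proj(c,[*(P0+x/1000*ex+y/1000*ey),z]) for y in ys],np.float32)
    q=cv2.remap(g,p[None,:,0],p[None,:,1],cv2.INTER_LINEAR)[0].astype(float)
    k=np.where((q[:-1]<lvl)&(q[1:]>=lvl) if up else (q[:-1]>=lvl)&(q[1:]<lvl))[0]
    return [round(float(ys[i]),1) for i in k]
for x in(15,25,35,45,55): print(x,"stop inner(true 110), outer(124):",edgey(np.arange(105,135,.25),x,.02,88,True),edgey(np.arange(112,135,.25),x,.02,170,True),"carrier rear (50):",edgey(np.arange(35,60,.25),x,.024,140,False))
E
python3 meas.py | sed '1,/---/d'
```

```text
screw? 10 [52.7 57.5]
screw? 11 [ 14.3 104.8]
screw? 11 [14.3 56.9]
15 stop inner(true 110), outer(124): [112.0] [124.5] carrier rear (50): [49.0, 58.2]
25 stop inner(true 110), outer(124): [111.2] [124.5] carrier rear (50): [49.0]
35 stop inner(true 110), outer(124): [111.5] [124.5] carrier rear (50): [49.2]
45 stop inner(true 110), outer(124): [111.8] [124.8] carrier rear (50): [49.5]
55 stop inner(true 110), outer(124): [111.5] [124.5] carrier rear (50): [49.2]
```

The carrier is home: its centre reads about (35, 80) mm in the plate frame, it is square to within about 0.5°, and no gaps show. The before/after difference shows no change where the vials and beaker stand.

```bash
python3 -c "
from workcell import ctrl
print(ctrl.finish_job())"
```

```text
the job is handed in; nothing more can be done
None
```

I pushed the carrier flush against the rail, slid it along into the pocket until it met the end stop, and handed the job in at about 20 s; the final camera check showed it home and square, with the vials and beaker unmoved.

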